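# Change the grinding cup and run the press-to-run grinder

### The arm

A 6-joint arm with a two-finger parallel gripper is mounted at the origin on the work surface. World frame = base frame: x ahead of the robot, y to its left, z up, the work surface at z = 0. Lengths are in m, angles in rad, forces in N, time in s.
With the tool pointing down it reaches from about 0.375 to 0.9 m from the base axis. Payload 3.1 kg.
Tool frame: the origin (TCP) lies midway between the tips of the shut fingers; the grasp point (between the pads) lies 19 mm behind it; x points along the fingers, z is the direction in which the jaws open and shut, and the axes are right-handed (so a half turn about x gives the same grasp; the last joint's range is limited). The gripper opens to 87 mm and grips with 3 to 60 N. Pads are 19 mm wide; open, the fingers measure 117 mm over their backs; the gripper's body (75 mm by 190 mm) begins 51 mm behind the grasp point.
Start: joints at [0.949, 0.527, 1.433, -0, 1.181, -0.178], TCP at [0.268, 0.564, 0.223] pointing down, gripper open.
Joint ranges: [-3.08, 3.08], [-0.75, 2.2], [0.22, 2.44], [-1.43, 4.57], [0, 2.65], [-2.85, 2.85]. Speed limits (rad/s): [2.79, 2.79, 3.14, 3.14, 3.14, 3.14].

### API

Orientations are given as a unit quaternion [x, y, z, w].
In Python, from rig import robot, optics, workorder gives the robot as it stands.
- The arm moves only by the tool arm_command, never from a script. Its argument "plan" is a list of rows, each a list of 7 numbers: the shift along the tool's x, y, z in cm, then the turn, a rotation vector about the tool's x, y, z in rad, then the finger opening in cm, from 0 to 8.7. In form: [[x, y, z, ax, ay, az, gripper], ...]. A call has 1 to 12 rows; each row shifts and turns the pose as measured when the row begins, along the tool's axes as they then stand; what a row does not reach is not made up. A row lasts 1/8 s, in which the tool goes at most 62.5 mm and 10.7 degrees, less where a joint would pass 70% of its speed; a pose out of reach is approached as far as the arm can. A call with a gripper value outside its range is refused whole. The fingers move at their own pace and stop on an object; "grip_force" is the grip in N (left out, the last holds). Time passes only in rows, so rows that do not move let the fingers close. It gives the time, the measured TCP pose, the force and the opening at its end, in the units of the state.
- robot.get_obs(): the state, without advancing time (a new reading comes with each control period).
- optics.camera(name): name is "scene" or "top" or "wrist"; returns (picture, depth): 420x560x3 uint8, blue, green, red; 420x560 float32, m along the optical axis (not along the pixel's ray), 0 where there is no reading.
- optics.camera_info(name): a dict with "mtx" (3x3 intrinsics, pixels), "k1" (the pictures are not rectified: a ray, as slopes to the right and down, at radius r is drawn at 1 + k1 r^2 times it, then the intrinsics apply), "position" and "rotation" of the camera in the world; the wrist camera has in their place "tool_from_camera" (4x4, takes a point from camera to tool coordinates, whose origin is the TCP and whose axes are the tool frame's). Camera axes: x right, y down, z forward; pixel columns grow to the right and rows downward; lengths in m; the calibration is good to about 2 mm. A picture is of the moment at which its call begins: read the wrist's pose just before it. camera_info takes no time and is no camera call.
- workorder.hand_in(): hands the job in, once; it reports no verdict.
The state is a dict: "time": time; "q": joint angles; "joint_velocities": joint speeds; "joint_torque": joint torques, N m; "position": TCP position; "tool_rot": TCP orientation; "ft_force": force on the tool from outside, world axes, zero at the start; "moment": the same for the moment, N m; "grip_width": finger opening in m.
Only numpy, scipy, OpenCV 4.12 (cv2) and the standard library are available. Lean on these libraries where they do the work, as an engineer would, in place of code of your own. Each camera call takes 0.05 s, during which the arm holds its last target. There are 200 camera calls.

### The job

Lift the used cup off the grinder and drop it in the wire wash-up basket. Then take the fresh cup that stands on the bar, keep it upright, turn it until its four ribs line up with the four slots of the grinder's collar, slide it home and press it all the way down against the spring, so that the grinder runs. It runs only while pressed: finish while still holding the fresh cup pressed down, and leave the jar, the jigger and the tumbler where they stand.

Things in the scene. Friction and masses are not known exactly. Their poses are not given: they have to be found in the camera images.
- grinder: Round black motor base of a press-to-run bar grinder, fixed, 138 mm wide at the foot, 116 mm at the top, 140 mm tall to the top of its steel collar. Origin: centre of its underside, z up. The used cup stands in the collar at the start.
- collar_top (a point): On the grinder's axis, level with the collar's top (140 mm above the bar); axes as the grinder. Below it the collar's bore: 78 mm diameter, 35 mm deep, with four slots 13 mm wide, cut 11 mm into the collar, running straight down at the +x, +y, -x and -y of the grinder. At the foot of each slot, 14 mm down, is a white plunger of the run switch.
- run_switch (a joint): Run switch, the four linked plungers: 0 m = up, 0.005 m = fully down (stop); the grinder runs beyond 0.0035 m. Its spring resists with 6 N when up and 11.5 N at the stop: more than a cup's weight, so it must be pushed.
- used_cup: Used grinding cup, about 0.24 kg, at the start fully home on the grinder, its ribs in the slots. Same shape as the fresh cup, same axes.
- fresh_cup: Fresh grinding cup, about 0.3 kg, standing upright on the bar, 105 mm tall. Origin: centre of its underside, z up. Lower 26 mm: grey blade cap, 75 mm diameter, its foot bevelled to 68 mm over the lowest 6 mm, with four ribs. Above it a bare steel body to grip, 67 mm diameter at 26 mm height, tapering to 61 mm at 98 mm.
- fresh_ribs (a point): On the fresh cup's axis, 8 mm above its underside, level with the rounded lower ends of its four ribs; axes as the cup. The ribs stand at its +x, +y, -x and -y, 8 mm wide, out to 45 mm from the axis, 14 mm tall. All alike: any quarter turn fits. Out of line, they sit on the collar; in line, they go 14 mm below its top to the plungers, and 5 mm further when pressed to the stop.
- basket: Stainless wire wash-up basket, empty, fixed, 202 mm along its x by 232 mm along its y inside the wires, rim 91 mm above the bar, floor 10 mm above the bar. Origin: centre of its underside.
- bean_jar: Bystander: glass jar of coffee beans with a wooden lid, 84 mm diameter, 113 mm tall. Origin: centre of its underside.
- jigger: Bystander: hourglass-shaped steel measure, 46 mm diameter, 82 mm tall. Origin: centre of its underside.
- tumbler: Bystander: empty glass tumbler, 72 mm diameter, 75 mm tall. Origin: centre of its underside.

How it is judged:
By the outcome, as a careful person would: the job done as asked, in the order asked, and still so for the second after the job is handed in, while the arm keeps its last pose, push and grip.
It also fails if it takes over 61 s, if anything falls off the work surface, if the arm or the gripper's body presses on something with over 40 N, if the wrist force passes 120 N, or if a joint passes its speed limit or range.

## Working session

There is one attempt and no reset: what is moved stays moved. The work goes in short steps, Python scripts to look and compute and a tool call to move; the robot and the scene stay as the last step left them, time stands still between calls to the robot, and variables do not carry over. Pictures are saved under pics/ and viewed, about 8 in all and at most 12, crops included, and the job is handed in when it is done.

Besides the shell and the picture viewer there is one more tool, called after "Request:" by a JSON object that holds its "api" and its "payload". arm_command: Moves the arm, as the interface text tells. Its arguments: {"type":"object","properties":{"plan":{"type":"array"},"grip_force":{"type":"number"}},"required":["plan"]}

```bash
ls; mkdir -p pics; cat > h.py <<'E'
import numpy as np, cv2
from rig import robot, optics, workorder
from scipy.spatial.transform import Rotation as R
np.set_printoptions(precision=4,suppress=True)
def shot(n):
    o=robot.get_obs(); im,d=optics.camera(n); i=optics.camera_info(n)
    if 'position' in i:
        p=np.array(i['position']); r=np.array(i['rotation'])
        if r.shape!=(3,3): r=R.from_quat(r).as_matrix()
    else:
        T=np.array(i['tool_from_camera']); w=R.from_quat(o['tool_rot']).as_matrix()
        r=w@T[:3,:3]; p=np.array(o['position'])+w@T[:3,3]
    return dict(im=im.copy(),d=d,K=np.array(i['mtx']),k1=i['k1'],p=p,r=r,o=o)
def slopes(s,uv):
    uv=np.atleast_2d(np.asarray(uv,float))
    return cv2.undistortPoints(uv[:,None],s['K'],np.array([s['k1'],0,0,0.]))[:,0]
def plane(s,uv,z):
    a=slopes(s,uv); r=np.c_[a,np.ones(len(a))]@s['r'].T
    return s['p']+r*((z-s['p'][2])/r[:,2])[:,None]
def cloud(s):
    h,w=s['d'].shape; v,u=np.mgrid[:h,:w]; a=slopes(s,np.c_[u.ravel(),v.ravel()])
    d=s['d'].ravel()[:,None]
    P=s['p']+(np.c_[a,np.ones(len(a))]*d)@s['r'].T
    P[d[:,0]==0]=np.nan
    return P.reshape(h,w,3)
def proj(s,P):
    c=(np.atleast_2d(P)-s['p'])@s['r']; a=c[:,:2]/c[:,2:]
    a=a*(1+s['k1']*(a**2).sum(1,keepdims=True)); return a@s['K'][:2,:2].T+s['K'][:2,2]
E
python3 - <<'E'
from h import *
for n in ('scene','top'):
    s=shot(n); cv2.imwrite(f'pics/{n}0.png',s['im']); print(n,s['p'],s['r'],s['K'],s['k1'])
print(s['o'])
print(optics.camera_info('wrist'))
E
```

```text
pics
scene [ 0.8619 -0.5328  0.5828] [[ 0.877   0.2758 -0.3935]
 [ 0.4801 -0.5359  0.6945]
 [-0.0194 -0.798  -0.6023]] [[409.7008   0.     280.763 ]
 [  0.     409.7008 207.0721]
 [  0.       0.       1.    ]] -0.04226034331821508
top [0.4547 0.0018 1.0317] [[ 0.0207 -0.994   0.1077]
 [-0.9997 -0.0191  0.0157]
 [-0.0136 -0.108  -0.9941]] [[461.9029   0.     274.345 ]
 [  0.     461.9029 204.2348]
 [  0.       0.       1.    ]] -0.13216183571583584
{'time': 0.05, 'q': array([ 0.9485,  0.5284,  1.4339, -0.    ,  1.1814, -0.1785]), 'joint_velocities': array([-0.0006, -0.0001, -0.0018,  0.0011,  0.    ,  0.0002]), 'joint_torque': array([  0.0007, -44.1369, -17.7342,   0.0637,   0.0532,  -0.    ]), 'position': array([0.2679, 0.5639, 0.2216]), 'tool_rot': array([-0.378 ,  0.5985,  0.3774,  0.5971]), 'ft_force': array([ 0.1377, -0.0457,  0.2001]), 'moment': array([-0.0005, -0.0361, -0.0247]), 'grip_width': 0.08708402609046546}
{'mtx': array([[349.5108,   0.    , 280.442 ],
       [  0.    , 349.5108, 201.7159],
       [  0.    ,   0.    ,   1.    ]]), 'k1': -0.08905570698950355, 'tool_from_camera': array([[-0.0003, -0.3024,  0.9532, -0.1617],
       [-0.0013, -0.9532, -0.3024,  0.0834],
       [ 1.    , -0.0013, -0.0001, -0.0008],
       [ 0.    ,  0.    ,  0.    ,  1.    ]])}
```

View pics/top0.png

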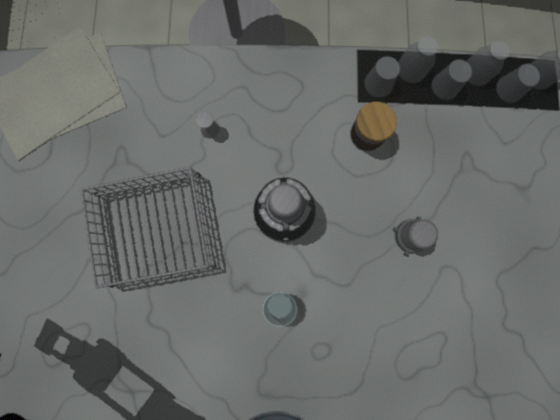

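View pics/scene0.png

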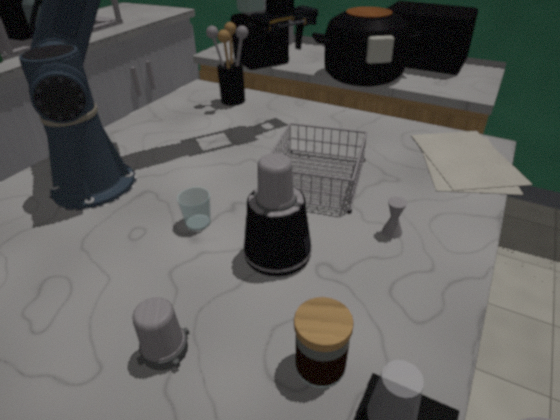

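The top view shows the grinder with the used cup at (285,208), fresh cup (418,236), basket (155,232), tumbler (280,309), jar (375,122) and jigger (207,126). The scene view agrees: all standing, fresh cup upright at (160,330).

```bash
python3 - <<'E'
from h import *
s=shot('top'); P=cloud(s)
def blob(name,c,rad,z0,z1):
    m=np.zeros(s['d'].shape,np.uint8); cv2.circle(m,c,rad,1,-1)
    q=P[(m>0)&(P[...,2]>z0)&(P[...,2]<z1)]
    if len(q)<5: print(name,len(q)); return
    c,r=cv2.minEnclosingCircle(q[:,:2].astype(np.float32)); print(name,len(q),'mean',q.mean(0),'circ',c,r,'z95',np.percentile(q[:,2],95))
blob('used top',(285,203),40,.205,.24)
blob('collar',(285,208),40,.13,.15)
blob('fresh top',(420,236),35,.09,.12)
blob('fresh cap',(415,236),35,.015,.03)
blob('jar',(375,122),35,.1,.13)
blob('jig',(207,126),25,.06,.1)
blob('tumb',(280,309),30,.05,.09)
m=np.zeros(s['d'].shape,np.uint8); cv2.circle(m,(155,232),95,1,-1)
q=P[(m>0)&(P[...,2]>.08)&(P[...,2]<.1)]; r=cv2.minAreaRect(q[:,:2].astype(np.float32)); print('basket',len(q),r)
print('rim corners', plane(s,[[84,190],[195,170],[225,268],[122,290]],.091))
im=cv2.resize(s['im'][180:295,235:450],None,fx=3.7,fy=3.7,interpolation=cv2.INTER_CUBIC); cv2.imwrite('pics/topc.png',cv2.convertScaleAbs(im,alpha=1.5))
E
```

```text
used top 908 mean [ 0.55   -0.0038  0.2197] circ (0.5508658289909363, -0.003560538636520505) 0.030657200142741203 z95 0.22308811585181387
collar 1284 mean [ 0.547  -0.0035  0.1382] circ (0.5512664318084717, -0.004081724677234888) 0.055030178278684616 z95 0.14467086657527434
fresh top 691 mean [ 0.501  -0.2861  0.1019] circ (0.5012692213058472, -0.2880829870700836) 0.031196795403957367 z95 0.10559486439511556
fresh cap 189 mean [ 0.4989 -0.2705  0.0236] circ (0.5010552406311035, -0.28864532709121704) 0.04478570818901062 z95 0.02906032194117576
jar 1261 mean [ 0.7309 -0.1897  0.1107] circ (0.7325044274330139, -0.19097134470939636) 0.04239051789045334 z95 0.11367157848238407
jig 231 mean [0.7379 0.171  0.0802] circ (0.7382975220680237, 0.171409010887146) 0.01895863562822342 z95 0.0832677953927749
tumb 289 mean [0.3348 0.0022 0.0674] circ (0.3422664999961853, 0.00233123148791492) 0.03657262772321701 z95 0.07529984367826734
basket 1220 ((0.5045405626296997, 0.2901924252510071), (0.21534423530101776, 0.24509720504283905), 12.0647611618042)
rim corners [[0.5792 0.4204 0.091 ]
 [0.6251 0.1832 0.091 ]
 [0.4246 0.1141 0.091 ]
 [0.3732 0.3264 0.091 ]]
```

View pics/topc.png

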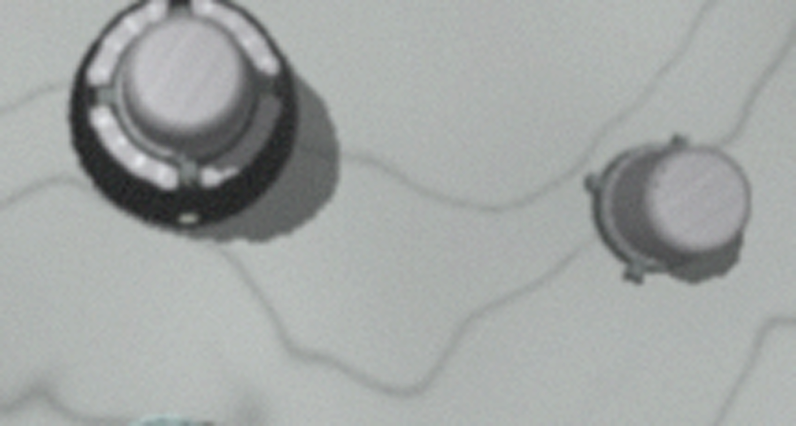

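The crop shows the used cup in the collar, with slots near (180,5), (103,95) and (188,172). The fresh cup's ribs are at (680,140), (592,182) and (633,274).

```bash
cat >> h.py <<'E'
def togo(xyz,yaw=None):
    """shift (cm, tool axes) from measured pose to xyz; jaw yaw & turn about tool x"""
    o=robot.get_obs(); w=R.from_quat(o['tool_rot']).as_matrix()
    print('t %.2f pos'%o['time'],o['position'],'jaw yaw',np.degrees(np.arctan2(w[1,2],w[0,2])),'tilt vec',w[:,0],'F',o['ft_force'],'w',o['grip_width'])
    print('shift cm',100*w.T@(np.array(xyz)-o['position']), 'tool-y',w[:,1],'tool-z',w[:,2],'q',o['q'])
E
python3 - <<'E'
from h import *
s=shot('top')
f=lambda a:np.array(a)/3.7+[235,180]
g=np.array([.551,-.004]); c=np.array([.501,-.288])
for n,pts,z,ctr in (('slot',[(180,5),(103,95),(188,172)],.14,g),('rib',[(680,140),(592,182),(633,274)],.018,c)):
    v=plane(s,f(pts),z)[:,:2]-ctr; print(n,np.linalg.norm(v,axis=1),np.degrees(np.arctan2(v[:,1],v[:,0])))
togo([.551,-.004,.28])
E
```

```text
slot [0.0457 0.0423 0.0426] [   3.3341   93.9238 -175.7613]
rib [0.0423 0.0405 0.0433] [-21.5742  70.8948 161.6999]
t 0.20 pos [0.2681 0.5641 0.222 ] jaw yaw 64.57588679767511 tilt vec [-0.0007 -0.001  -1.    ] F [-0.7659 -0.3843 -0.4248] w 0.08735218529614049
shift cm [ -5.7669 -49.9434 -39.1705] tool-y [-0.9032  0.4293  0.0002] tool-z [ 0.4293  0.9032 -0.0013] q [ 0.9485  0.5281  1.4334  0.      1.1814 -0.1785]
```

Request:
{"api": "arm_command", "payload": {"plan": [[-6,0,0,0,0,0,8.7],[0,-4.6,-3.6,0,0,0,8.7],[0,-4.6,-3.6,0,0,0,8.7],[0,-4.6,-3.6,0,0,0,8.7],[0,-4.6,-3.6,0,0,0,8.7],[0,-4.6,-3.6,0,0,0,8.7],[0,-4.6,-3.6,0,0,0,8.7],[0,-4.6,-3.6,0,0,0,8.7],[0,-4.6,-3.6,0,0,0,8.7],[0,-4.6,-3.6,0,0,0,8.7],[0,-4.6,-3.6,0,0,0,8.7]]}}

```text
time: 1.58
position: [0.5374, 0.0309, 0.2839]
tool_rot: [-0.381, 0.595, 0.38, 0.597]
ft_force: [0.8, 0.5, 0.2]
grip_width: 0.087
```

```bash
python3 -c "
from h import *
togo([.551,-.004,.28])"
```

```text
t 1.57 pos [0.5374 0.0309 0.2839] jaw yaw 65.08292764646879 tilt vec [ 0.0042  0.0006 -1.    ] F [0.849  0.5226 0.164 ] w 0.08696745340692186
shift cm [ 0.3896 -2.7    -2.5918] tool-y [-0.9069  0.4213 -0.0035] tool-z [0.4213 0.9069 0.0023] q [-0.151   0.3384  1.5765  0.0013  1.2227 -1.2873]
```

Request:
{"api": "arm_command", "payload": {"plan": [[0.4,-2.7,-2.6,0,0,0,8.7],[0,0,0,0,0,0,8.7],[0,0,0,0,0,0,8.7]]}}

```text
time: 1.95
position: [0.5527, -0.0092, 0.2791]
tool_rot: [-0.379, 0.596, 0.378, 0.599]
ft_force: [-1.6, 0.7, -0.2]
grip_width: 0.0871
```

```bash
python3 -c "
from h import *
togo([.551,-.004,.166])
s=shot('wrist');cv2.imwrite('pics/w1.png',s['im'])
P=cloud(s);m=(P[...,2]>.2)&(P[...,2]<.23)&(np.hypot(P[...,0]-.551,P[...,1]+.004)<.06)
q=P[m];print(len(q),q.mean(0),cv2.minEnclosingCircle(q[:,:2].astype(np.float32)))
m=(P[...,2]>.13)&(P[...,2]<.146)&(np.hypot(P[...,0]-.551,P[...,1]+.004)<.08)
q=P[m];print(len(q),q.mean(0),cv2.minEnclosingCircle(q[:,:2].astype(np.float32)))
"
```

```text
t 1.95 pos [ 0.5527 -0.0092  0.2791] jaw yaw 64.69407828907762 tilt vec [ 0.0042  0.0006 -1.    ] F [-1.5913  0.6508 -0.2233] w 0.08714938029101704
shift cm [11.3125  0.4162  0.3735] tool-y [-0.904   0.4275 -0.0036] tool-z [0.4275 0.904  0.0023] q [-0.2197  0.3644  1.5489  0.0016  1.2243 -1.3493]
6132 [ 0.5471 -0.0032  0.2206] ((0.5507469177246094, -0.0046028257347643375), 0.030724117532372475)
4373 [0.5318 0.0034 0.1389] ((0.5510477423667908, -0.004401847720146179), 0.055189669132232666)
```

View pics/w1.png

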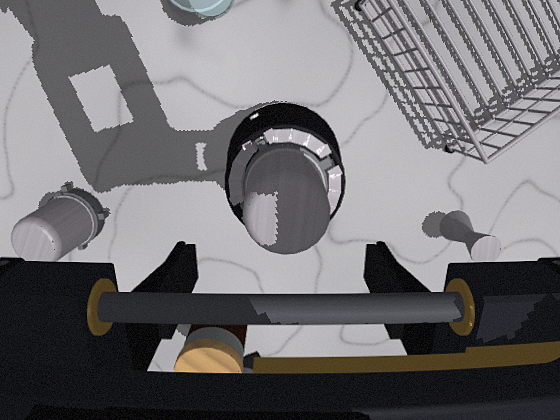

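The wrist view shows the used cup centred between the open fingers, in the collar at (287,190); wrist depth agrees with the top view, grinder axis (0.551,-0.0045).

Request:
{"api": "arm_command", "payload": {"plan": [[0,0.4,0.4,0,0,0,8.7],[2.5,0,0,0,0,0,8.7],[3.0,0,0,0,0,0,8.7],[3.0,0,0,0,0,0,8.7],[2.0,0,0,0,0,0,8.7],[0.5,0,0,0,0,0,8.7]]}}

```text
time: 2.75
position: [0.5495, 0.0059, 0.1692]
tool_rot: [-0.383, 0.592, 0.381, 0.598]
ft_force: [0.4, -0.2, -0.5]
grip_width: 0.0872
```

```bash
python3 -c "
from h import *
togo([.551,-.0045,.166])
"
```

```text
t 2.75 pos [0.5495 0.0059 0.1692] jaw yaw 65.39483084516223 tilt vec [ 0.0083  0.0013 -1.    ] F [ 0.4492 -0.1817 -0.4542] w 0.08723578813595981
shift cm [ 0.3154 -0.562  -0.8847] tool-y [-0.9092  0.4164 -0.007 ] tool-z [0.4164 0.9092 0.0047] q [-0.1943  0.4944  1.6834  0.0035  0.9558 -1.3377]
```

Request:
{"api": "arm_command", "payload": {"plan": [[0.3,-0.55,-0.85,0,0,0,8.7],[0,0,0,0,0,0,8.7],[0,0,0,0,0,0,8.7]]}}

```text
time: 3.12
position: [0.5521, -0.0038, 0.168]
tool_rot: [-0.385, 0.591, 0.38, 0.598]
ft_force: [0.4, 0.1, 0.4]
grip_width: 0.0868
```

```bash
python3 -c "
from h import *
togo([.551,-.0045,.166])
"
```

```text
t 3.12 pos [ 0.5521 -0.0038  0.168 ] jaw yaw 65.50655641912145 tilt vec [ 0.0117  0.0006 -0.9999] F [0.3942 0.1051 0.4111] w 0.0867900968703462
shift cm [ 0.1958  0.0755 -0.1119] tool-y [-0.9099  0.4146 -0.0104] tool-z [0.4146 0.91   0.0054] q [-0.211   0.498   1.6807  0.0038  0.9516 -1.3565]
```

Request:
{"api": "arm_command", "payload": {"plan": [[0.1,0.05,-0.1,0,0,0,5.5],[0,0,0,0,0,0,5.5],[0,0,0,0,0,0,5.5],[0,0,0,0,0,0,5.5],[0,0,0,0,0,0,5.5],[0,0,0,0,0,0,5.5]], "grip_force": 30}}

```text
time: 3.88
position: [0.5518, -0.0048, 0.168]
tool_rot: [-0.385, 0.591, 0.38, 0.599]
ft_force: [-0.1, -0.2, 0.0]
grip_width: 0.0632
```

Request:
{"api": "arm_command", "payload": {"plan": [[-1.5,0,0,0,0,0,5.5],[-2.5,0,0,0,0,0,5.5],[-2.5,0,0,0,0,0,5.5],[-1,0,0,0,0,0,5.5],[0,0,0,0,0,0,5.5]]}}

```text
time: 4.5
position: [0.549, -0.0043, 0.2454]
tool_rot: [-0.384, 0.592, 0.381, 0.598]
ft_force: [0.3, -0.0, -4.6]
grip_width: 0.0636
```

```bash
python3 -c "
from h import *
togo([.5045,.290,.22])
"
```

```text
t 4.50 pos [ 0.549  -0.0043  0.2454] jaw yaw 65.48311712260079 tilt vec [ 0.0094  0.0013 -1.    ] F [ 0.3457 -0.0419 -4.5812] w 0.06363707774636312
shift cm [ 2.536  16.2823 24.9213] tool-y [-0.9098  0.415  -0.008 ] tool-z [0.415  0.9098 0.0051] q [-0.2134  0.3939  1.6047  0.0036  1.134  -1.3578]
```

Request:
{"api": "arm_command", "payload": {"plan": [[0,2,3,0,0,0,5.5],[0,2.8,4.2,0,0,0,5.5],[0,2.8,4.2,0,0,0,5.5],[0,2.8,4.2,0,0,0,5.5],[0,2.8,4.2,0,0,0,5.5],[0,2,3,0,0,0,5.5],[0,0,0,0,0,0,5.5],[0,0,0,0,0,0,5.5]]}}

```text
time: 5.5
position: [0.5004, 0.2721, 0.2365]
tool_rot: [-0.381, 0.597, 0.382, 0.593]
ft_force: [0.6, -0.3, -2.8]
grip_width: 0.0634
```

```bash
python3 -c "
from h import *
togo([.5045,.290,.067])
"
```

```text
t 5.50 pos [0.5004 0.2721 0.2365] jaw yaw 65.31582660027046 tilt vec [-0.0053 -0.0024 -1.    ] F [ 0.6326 -0.3274 -2.8205] w 0.0634407731700623
shift cm [16.9451  0.3064  1.8751] tool-y [-0.9086  0.4176  0.0038] tool-z [ 0.4176  0.9086 -0.0044] q [ 0.3023  0.4388  1.554  -0.0008  1.1546 -0.8374]
```

Request:
{"api": "arm_command", "payload": {"plan": [[0,0.3,1.9,0,0,0,5.5],[3,0,0,0,0,0,5.5],[4.5,0,0,0,0,0,5.5],[4,0,0,0,0,0,5.5],[1.5,0,0,0,0,0,5.5],[0,0,0,0,0,0,5.5],[0,0,0,0,0,0,5.5]]}}

```text
time: 6.38
position: [0.5138, 0.2919, 0.1055]
tool_rot: [-0.379, 0.595, 0.379, 0.599]
ft_force: [0.7, -0.7, -3.4]
grip_width: 0.0633
```

```bash
python3 -c "
from h import *
togo([.5045,.290,.067])
"
```

```text
t 6.38 pos [0.5138 0.2919 0.1055] jaw yaw 64.79731932743039 tilt vec [ 0.005   0.0026 -1.    ] F [ 0.6684 -0.675  -3.4403] w 0.06326782648784712
shift cm [ 3.8427  0.7739 -0.5869] tool-y [-0.9048  0.4258 -0.0034] tool-z [0.4258 0.9048 0.0045] q [ 0.3272  0.6344  1.6243  0.0012  0.8773 -0.8044]
```

Request:
{"api": "arm_command", "payload": {"plan": [[1.5,0.7,-0.5,0,0,0,5.5],[1.5,0,0,0,0,0,5.5],[0.5,0,0,0,0,0,5.5],[0,0,0,0,0,0,5.5],[0.3,0,0,0,0,0,5.5],[0,0,0,0,0,0,5.5]]}}

```text
time: 7.12
position: [0.5118, 0.2925, 0.0721]
tool_rot: [-0.38, 0.59, 0.377, 0.604]
ft_force: [0.6, 0.2, -1.8]
grip_width: 0.0636
```

Request:
{"api": "arm_command", "payload": {"plan": [[0.4,0,0,0,0,0,5.5],[0.4,0,0,0,0,0,5.5],[0,0,0,0,0,0,5.5],[0,0,0,0,0,0,5.5]]}}

```text
time: 7.62
position: [0.5121, 0.2927, 0.0637]
tool_rot: [-0.38, 0.59, 0.377, 0.604]
ft_force: [-0.3, -0.6, -2.4]
grip_width: 0.0634
```

Request:
{"api": "arm_command", "payload": {"plan": [[0.2,0,0,0,0,0,5.5],[0,0,0,0,0,0,8.5],[0,0,0,0,0,0,8.5],[0,0,0,0,0,0,8.5],[-1.5,0,0,0,0,0,8.5],[-3,0,0,0,0,0,8.5],[-5,0,0,0,0,0,8.5],[-5,0,0,0,0,0,8.5],[-2,0,0,0,0,0,8.5],[0,0,0,0,0,0,8.5]]}}

```text
time: 8.88
position: [0.5106, 0.292, 0.2389]
tool_rot: [-0.381, 0.587, 0.377, 0.608]
ft_force: [-0.2, -0.0, -0.3]
grip_width: 0.0852
```

```bash
python3 -c "
from h import *
togo([.501,-.288,.22])
s=shot('scene');cv2.imwrite('pics/s2.png',s['im'])
"
```

```text
t 8.88 pos [0.5106 0.292  0.2389] jaw yaw 64.77880870618735 tilt vec [ 0.0284  0.0107 -0.9995] F [-0.1924 -0.0427 -0.2767] w 0.08520396167896427
shift cm [  1.2425 -23.8222 -52.9106] tool-y [-0.9043  0.4264 -0.0211] tool-z [0.426  0.9045 0.0218] q [ 0.3291  0.4469  1.5321  0.0011  1.1323 -0.8017]
```

View pics/s2.png

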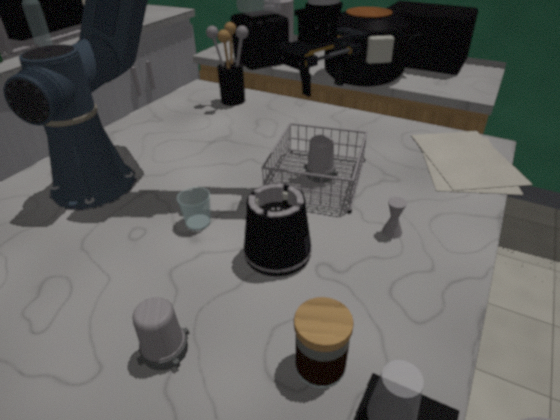

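The scene view shows the used cup upright in the basket at (320,155), the collar empty with its slots visible (277,200), all else unmoved.

Request:
{"api": "arm_command", "payload": {"plan": [[0,0,0,0,0.022,0.021,8.7],[0,-2,-4,0,0,0,8.7],[0,-2.4,-5.3,0,0,0,8.7],[0,-2.4,-5.3,0,0,0,8.7],[0,-2.4,-5.3,0,0,0,8.7],[0,-2.4,-5.3,0,0,0,8.7],[0,-2.4,-5.3,0,0,0,8.7],[0,-2.4,-5.3,0,0,0,8.7],[0,-2.4,-5.3,0,0,0,8.7],[0,-2.4,-5.3,0,0,0,8.7],[0,-1.5,-3.5,0,0,0,8.7],[0,0,0,0,0,0,8.7]]}}

```text
time: 10.42
position: [0.4951, -0.2714, 0.2219]
tool_rot: [-0.372, 0.604, 0.387, 0.59]
ft_force: [0.8, 0.3, -0.3]
grip_width: 0.0872
```

```bash
python3 -c "
from h import *
togo([.501,-.288,.2])
s=shot('top'); cv2.imwrite('pics/topb.png',s['im'])
"
```

```text
t 10.43 pos [ 0.4951 -0.2714  0.2219] jaw yaw 64.8998273062656 tilt vec [-0.028   0.0067 -0.9996] F [ 0.7568  0.2737 -0.3277] w 0.08723281821261952
shift cm [ 2.1584 -1.296  -1.2422] tool-y [-0.9051  0.4242  0.0282] tool-z [ 0.4242  0.9056 -0.0058] q [-0.6923  0.4585  1.5661 -0.014   1.1429 -1.8189]
```

Request:
{"api": "arm_command", "payload": {"plan": [[1.5,-1.3,-1.2,0,-0.006,-0.028,8.7],[0,0,0,0,0,0,8.7],[0,0,0,0,0,0,8.7]]}}

```text
time: 10.85
position: [0.4998, -0.2805, 0.2043]
tool_rot: [-0.377, 0.596, 0.384, 0.596]
ft_force: [-0.0, -0.1, 0.3]
grip_width: 0.0869
```

```bash
python3 -c "
from h import *
togo([.501,-.288,.047])
s=shot('wrist'); cv2.imwrite('pics/w2.png',s['im']); np.savez('w2.npz',**s)
P=cloud(s);c0=np.array([.501,-.288])
for a,b in ((.09,.115),(.02,.03)):
  m=(P[...,2]>a)&(P[...,2]<b)&(np.hypot(*(P[...,:2]-c0).transpose(2,0,1))<.06)
  q=P[m];print(len(q),q.mean(0),cv2.minEnclosingCircle(q[:,:2].astype(np.float32)))
t=shot('top'); np.savez('t2.npz',**t); 
A=cv2.resize(t['im'][170:245,245:320],(560,560),interpolation=cv2.INTER_CUBIC)
cv2.imwrite('pics/tc2.png',A)
"
```

```text
t 10.85 pos [ 0.4998 -0.2805  0.2043] jaw yaw 65.13593281463596 tilt vec [-0.0057  0.008  -1.    ] F [-0.0354 -0.1186  0.3199] w 0.08685860056182944
shift cm [15.7237 -0.5574 -0.7108] tool-y [-0.9073  0.4204  0.0085] tool-z [0.4205 0.9073 0.0048] q [-0.7075  0.4832  1.5779  0.0027  1.09   -1.8456]
4269 [ 0.4978 -0.2886  0.1032] ((0.5005595088005066, -0.29025915265083313), 0.03070034272968769)
628 [ 0.4824 -0.2805  0.0247] ((0.49970975518226624, -0.28994056582450867), 0.04520324617624283)
```

View pics/w2.png

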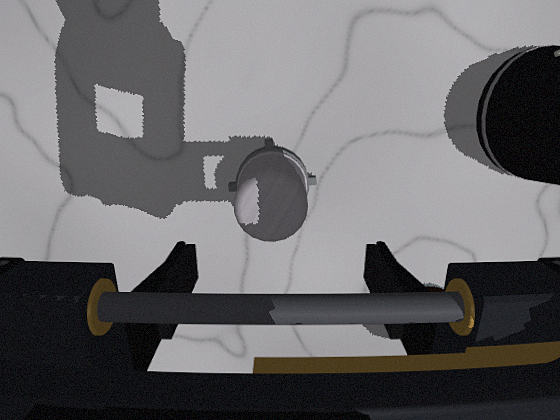

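View pics/tc2.png

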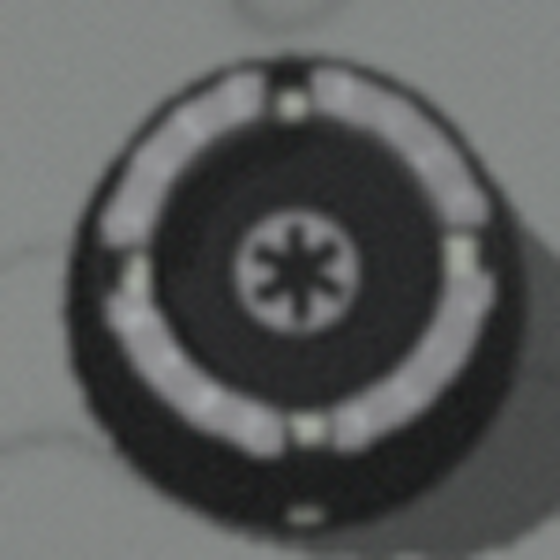

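The wrist view shows the fresh cup with ribs at about (233,186), (269,142), (312,180). The top crop shows the white plungers at (292,102), (137,270), (460,255), (310,430).

```bash
python3 - <<'E'
from h import *
t=dict(np.load('t2.npz',allow_pickle=True)); w=dict(np.load('w2.npz',allow_pickle=True))
k=75/560
p=plane(t,np.array([[292,102],[460,255],[310,430],[137,270]])*k+[245-.5,170-.5],.126)[:,:2]
c=p.mean(0); v=p-c; print('grinder',c,np.linalg.norm(v,axis=1),np.degrees(np.arctan2(v[:,1],v[:,0])))
for a,b in ((0,2),(1,3)): d=p[a]-p[b]; print(np.degrees(np.arctan2(d[1],d[0])))
for z in (.018,):
  q=plane(w,[[233,186],[269,142],[312,180]],z)[:,:2]; c=np.array([.500,-.289]); v=q-c
  print(q,'rib',np.linalg.norm(v,axis=1),np.degrees(np.arctan2(v[:,1],v[:,0]))); d=q[2]-q[0];print('mid',(q[0]+q[2])/2,np.degrees(np.arctan2(d[1],d[0])))
# rib points from depth: points above bar beyond cap radius
for n,s in (('w',w),('t',t)):
  P=cloud(s); d=P[...,:2]-c; r=np.hypot(d[...,0],d[...,1]); m=(r>.0395)&(r<.047)&(P[...,2]>.010)&(P[...,2]<.03)
  a=np.degrees(np.arctan2(d[...,1],d[...,0]))[m]; h,e=np.histogram(a,np.arange(-180,181,6)); print(n,[(int(x),int(y)) for x,y in zip(e,h) if y])
  a4=np.angle(np.exp(4j*np.radians(a)).mean())/4; print('rib mean mod90',np.degrees(a4))
A=cv2.resize(w['im'][130:250,205:335],None,fx=5,fy=5,interpolation=cv2.INTER_CUBIC); cv2.imwrite('pics/w2c.png',A)
E
```

```text
grinder [ 0.5521 -0.0042] [0.0433 0.0424 0.044  0.043 ] [   3.7602  -85.7301 -175.4326   93.2845]
4.167190883181199
-86.22635510314142
[[ 0.4868 -0.3282]
 [ 0.4617 -0.2751]
 [ 0.5154 -0.2519]] rib [0.0413 0.0407 0.0402] [-108.613   160.0911   67.4524]
mid [ 0.5011 -0.29  ] 69.44699144393164
w [(-114, 42), (-108, 21), (60, 15), (66, 20), (72, 14), (150, 6), (156, 22), (162, 18)]
rib mean mod90 -20.04150369562418
t [(60, 2), (66, 8), (150, 5), (156, 4), (162, 1)]
rib mean mod90 -22.776317034754555
```

View pics/w2c.png

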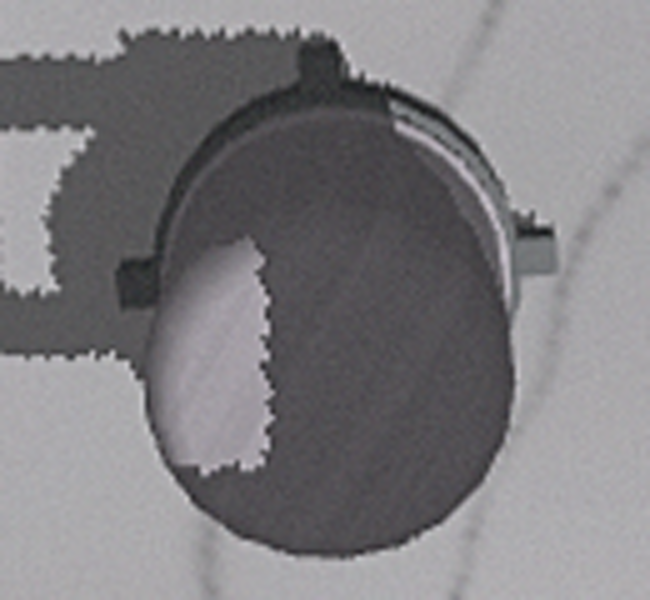

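The crop shows ribs at (135,272), (318,60) and (535,250), so the rib angle is about -20.5°. The slots are at about 4°, so the cup needs about a +24.5° turn.

Request:
{"api": "arm_command", "payload": {"plan": [[1,-0.4,-0.85,0,0.005,-0.008,8.7],[0,0,0,0,0,0,8.7],[2.5,0,0,0,0,0,8.7],[2,0,0,0,0,0,8.7],[0,0,0,0,0,0,8.7],[0,0,0,0,0,0,8.7]]}}

```text
time: 11.7
position: [0.5014, -0.2908, 0.1499]
tool_rot: [-0.383, 0.595, 0.379, 0.596]
ft_force: [-0.5, -0.2, 0.5]
grip_width: 0.0872
```

```bash
python3 -c "
from h import *
togo([.5003,-.290,.047])
"
```

```text
t 11.70 pos [ 0.5014 -0.2908  0.1499] jaw yaw 65.20218960378608 tilt vec [ 0.0034 -0.0037 -1.    ] F [-0.4595 -0.2279  0.4772] w 0.08717676596826493
shift cm [10.2885  0.181   0.0478] tool-y [-0.9078  0.4194 -0.0046] tool-z [ 0.4194  0.9078 -0.0019] q [-0.718   0.5581  1.6217 -0.0006  0.9569 -1.8557]
```

Request:
{"api": "arm_command", "payload": {"plan": [[2,0.15,0.05,0,0,0,8.7],[3,0,0,0,0,0,8.7],[2.5,0,0,0,0,0,8.7],[1.5,0,0,0,0,0,8.7],[0,0,0,0,0,0,8.7],[0.3,0,0,0,0,0,8.7],[0,0,0,0,0,0,8.7]]}}

```text
time: 12.58
position: [0.506, -0.2946, 0.062]
tool_rot: [-0.388, 0.594, 0.374, 0.598]
ft_force: [0.6, 0.0, 0.7]
grip_width: 0.087
```

```bash
python3 -c "
from h import *
togo([.5003,-.290,.047])
"
```

```text
t 12.57 pos [ 0.506  -0.2946  0.062 ] jaw yaw 65.20524536539101 tilt vec [ 0.0154 -0.0141 -0.9998] F [0.5526 0.0101 0.7242] w 0.08704460881946006
shift cm [1.4807 0.7353 0.1875] tool-y [-0.9077  0.4192 -0.0199] tool-z [ 0.4194  0.9078 -0.0063] q [-0.7177  0.6925  1.6726 -0.0007  0.7556 -1.8554]
```

Request:
{"api": "arm_command", "payload": {"plan": [[0.5,0.7,0.2,0,-0.006,0.02,8.7],[0,0,0,0,0,0,8.7],[0.6,0,0,0,0,0,8.7],[0,0,0,0,0,0,8.7],[0,0,0,0,0,0,8.7]]}}

```text
time: 13.2
position: [0.5007, -0.29, 0.0512]
tool_rot: [-0.381, 0.596, 0.381, 0.596]
ft_force: [-0.3, 0.2, 0.2]
grip_width: 0.0866
```

```bash
python3 -c "
from h import *
togo([.5003,-.290,.047])
"
```

```text
t 13.20 pos [ 0.5007 -0.29    0.0512] jaw yaw 65.21334773343195 tilt vec [ 0.0002 -0.0006 -1.    ] F [-0.2837  0.2394  0.1753] w 0.08661504837090353
shift cm [ 0.419   0.0349 -0.0157] tool-y [-0.9079  0.4192 -0.0005] tool-z [ 0.4192  0.9079 -0.0005] q [-0.7179  0.7093  1.6789 -0.0005  0.7528 -1.8557]
```

Request:
{"api": "arm_command", "payload": {"plan": [[0.3,0,0,0,0,0,8.7],[0,0,0,0,0,0,5.5],[0,0,0,0,0,0,5.5],[0,0,0,0,0,0,5.5],[0,0,0,0,0,0,5.5],[0,0,0,0,0,0,5.5],[0,0,0,0,0,0,5.5]], "grip_force": 45}}

```text
time: 14.08
position: [0.5008, -0.2899, 0.048]
tool_rot: [-0.381, 0.596, 0.381, 0.596]
ft_force: [-0.1, -0.1, -0.3]
grip_width: 0.0635
```

```bash
python3 -c "
from h import *
togo([.5003,-.290,.24])
"
```

```text
t 14.07 pos [ 0.5008 -0.2899  0.048 ] jaw yaw 65.20969505051075 tilt vec [ 0.0004 -0.0006 -1.    ] F [-0.0689 -0.1238 -0.3114] w 0.06346566634679865
shift cm [-19.2019   0.0283  -0.0337] tool-y [-0.9078  0.4193 -0.0006] tool-z [ 0.4193  0.9078 -0.0004] q [-0.7177  0.7145  1.6801 -0.0003  0.7463 -1.8556]
```

Request:
{"api": "arm_command", "payload": {"plan": [[-2,0,0,0,0,0,5.5],[-4,0,0,0,0,0,5.5],[-4,0,0,-0.1,0,0,5.5],[-4,0,0,-0.1,0,0,5.5],[-3,0,0,-0.1,0,0,5.5],[0,0,0,-0.1,0,0,5.5],[0,0,0,0,0,0,5.5],[0,0,0,0,0,0,5.5]]}}

```text
time: 15.08
position: [0.4974, -0.2873, 0.2188]
tool_rot: [-0.49, 0.506, 0.498, 0.505]
ft_force: [0.3, 0.9, -3.2]
grip_width: 0.0638
```

```bash
python3 -c "
from h import *
togo([.5515,-.0043,.225])
"
```

```text
t 15.07 pos [ 0.4974 -0.2873  0.2188] jaw yaw 88.70386768115682 tilt vec [-0.009   0.0074 -0.9999] F [ 0.3032  0.9269 -3.2454] w 0.06376152041554563
shift cm [-0.463  -4.7691 28.4189] tool-y [-0.9997  0.0226  0.0091] tool-z [0.0226 0.9997 0.0072] q [-0.7181  0.4684  1.5576 -0.0004  1.1273 -2.2662]
```

Request:
{"api": "arm_command", "payload": {"plan": [[-1,-0.4,2,0,0,0,5.5],[-0.5,-0.7,4.5,0,0,0,5.5],[0,-0.7,4.5,0,0,0,5.5],[0,-0.7,4.5,0,0,0,5.5],[0,-0.7,4.5,0,0,0,5.5],[0,-0.7,4.5,0,0,0,5.5],[0,-0.5,2.5,0,0,0,5.5],[0,0,0,0,0,0,5.5],[0,0,0,0,0,0,5.5]]}}

```text
time: 16.2
position: [0.5477, -0.0012, 0.2364]
tool_rot: [-0.486, 0.507, 0.5, 0.507]
ft_force: [-0.8, 0.4, -3.0]
grip_width: 0.0635
```

```bash
python3 -c "
from h import *
togo([.5515,-.0043,.215])
"
```

```text
t 16.20 pos [ 0.5477 -0.0012  0.2364] jaw yaw 88.44827531256453 tilt vec [-0.0134  0.0141 -0.9998] F [-0.8315  0.3846 -2.99  ] w 0.0635112617742005
shift cm [ 2.1289 -0.4216 -0.3303] tool-y [-0.9995  0.0269  0.0138] tool-z [0.0271 0.9995 0.0137] q [-0.2125  0.4123  1.6019  0.012   1.1435 -1.7613]
```

Request:
{"api": "arm_command", "payload": {"plan": [[1,-0.4,-0.35,-0.021,0.014,-0.014,5.5],[0,0,0,0,0,0,5.5],[0,0,0,0,0,0,5.5],[0,0,0,0,0,0,5.5]]}}

```text
time: 16.7
position: [0.551, -0.0072, 0.2268]
tool_rot: [-0.497, 0.503, 0.497, 0.503]
ft_force: [1.3, -0.4, -2.4]
grip_width: 0.0636
```

```bash
python3 -c "
from h import *
togo([.5515,-.0043,.215])
s=shot('wrist'); np.savez('w3.npz',**s)
A=cv2.resize(s['im'][80:300,150:430],None,fx=2.8,fy=2.7,interpolation=cv2.INTER_CUBIC); cv2.imwrite('pics/w3.png',cv2.convertScaleAbs(A,alpha=1.5))
"
```

```text
t 16.70 pos [ 0.551  -0.0072  0.2268] jaw yaw 89.38351706806152 tilt vec [ 0.     -0.0006 -1.    ] F [ 1.3339 -0.3998 -2.3679] w 0.06359880098052441
shift cm [ 1.1777 -0.049   0.2882] tool-y [-0.9999  0.0108 -0.    ] tool-z [ 0.0108  0.9999 -0.0006] q [-0.2155  0.4228  1.6148 -0.0006  1.1038 -1.7753]
```

View pics/w3.png

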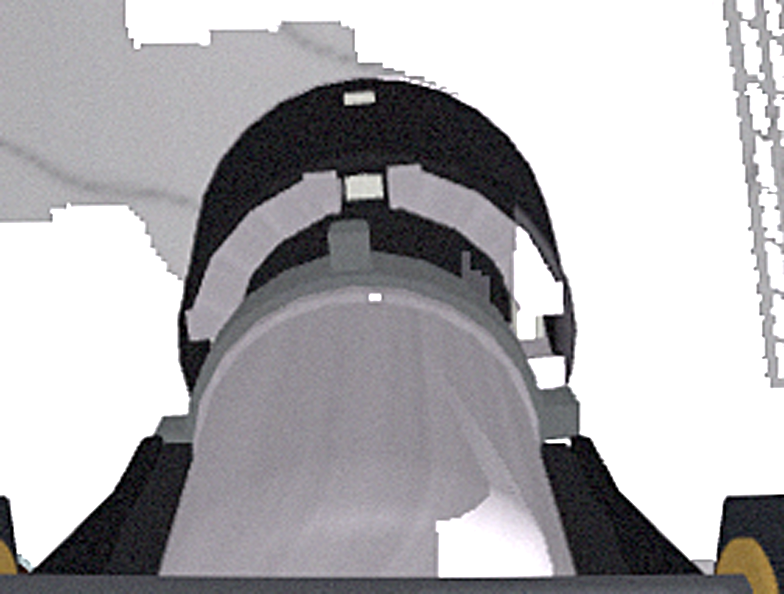

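The wrist view shows the front rib's top face at (349,230), its side ribs at (175,428) and (560,405), and the front plunger at (364,187) in its slot.

```bash
python3 - <<'E'
from h import *
s=dict(np.load('w3.npz',allow_pickle=True)); s['o']=s['o'].item()
f=lambda p:np.array(p,float)/[2.8,2.7]+[150-.3,80-.3]
deg=lambda v:np.degrees(np.arctan2(v[1],v[0]))
tcp=s['o']['position']; zr=tcp[2]-.048+.022
r=plane(s,f([[349,222],[175,418],[560,393]]),zr)[:,:2]; print('ribs z',zr,r)
d=r[2]-r[1]; print('side line',deg(d), 'front vs tcp',deg(r[0]-tcp[:2]), np.linalg.norm(r-tcp[:2],axis=1),'mid',(r[1]+r[2])/2)
pl=plane(s,f([[364,187]]),.126)[0]; sl=plane(s,f([[363,175]]),.14)[0]
g=np.array([.5515,-.0043]); print('plunger',pl,deg(pl[:2]-g),np.linalg.norm(pl[:2]-g),'slot',sl,deg(sl[:2]-g))
P=cloud(s); m=(abs(P[...,2]-.14)<.006)&(np.hypot(P[...,0]-.5515,P[...,1]+.0043)<.06); m[:80]=0
m&=(np.hypot(P[...,0]-.5515,P[...,1]+.0043)>.03)
q=P[m][:,:2]; print('collar pts',len(q))
E
```

```text
ribs z 0.200778751364007 [[ 0.504  -0.0107]
 [ 0.5464 -0.0477]
 [ 0.5415  0.0322]]
side line 93.4749528240284 front vs tcp -175.6641658038637 [0.0471 0.0408 0.0404] mid [ 0.544  -0.0078]
plunger [ 0.5088 -0.0081  0.126 ] -174.94862298629468 0.04283211529351047 slot [ 0.5034 -0.0082  0.14  ] -175.33728443113617
collar pts 4106
```

```bash
python3 - <<'E'
from h import *
from scipy.optimize import least_squares
s=dict(np.load('w3.npz',allow_pickle=True)); s['o']=s['o'].item(); t=s['o']['position']
P=cloud(s); m=np.zeros(P.shape[:2],bool); v,u=np.mgrid[:420,:560]
m[190:290,205:345]=1
q=P[m&(P[...,2]>t[2]-.048+.03)&(P[...,2]<t[2]+.03)&(np.hypot(P[...,0]-t[0],P[...,1]-t[1])<.036)]
print(len(q),q.min(0),q.max(0))
def f(x):
    h=q[:,2]-(t[2]-.048); c=t[:2]+x[:2]+np.outer(h-.067,x[2:4])
    return np.hypot(*(q[:,:2]-c).T)-(.0335-.003*(h-.026)/.072)
r=least_squares(f,[0,0,0,0],loss='soft_l1',f_scale=.001); print('offset at grasp',r.x[:2],'tilt',r.x[2:],'rms',np.std(r.fun))
# cap ring/rib: heights
for name,(x,y) in dict(frontrib=(349,255),frontrib2=(349,230),ring=(400,262),lrib=(175,425),rrib=(560,400)).items():
    a=int(round(x/2.8+150)),int(round(y/2.7+80)); print(name,P[a[1],a[0]]-t+[0,0,.048])
E
```

```text
4762 [ 0.517  -0.0424  0.2088] [0.55   0.0266 0.2568]
offset at grasp [ 0.0005 -0.0011] tilt [ 0.0065 -0.009 ] rms 0.0005229731154246894
frontrib [-0.0401 -0.0033  0.0215]
frontrib2 [-0.0449 -0.0033  0.0204]
ring [-0.0361  0.0069  0.0123]
lrib [-0.0012 -0.0417  0.0177]
rrib [-0.0066  0.0402  0.0193]
```

Request:
{"api": "arm_command", "payload": {"plan": [[1.0,0,0.3,0,0,0,5.5],[0,0,0,0,0,0,5.5],[1.2,0,0,0,0,0,5.5],[0,0,0,0,0,0,5.5],[0,0,0,0,0,0,5.5]]}}

```text
time: 17.38
position: [0.551, -0.0039, 0.203]
tool_rot: [-0.497, 0.503, 0.497, 0.503]
ft_force: [-0.3, -0.5, -2.8]
grip_width: 0.0637
```

```bash
python3 -c "
from h import *
togo([.5515,-.0040,.188])
"
```

```text
t 17.38 pos [ 0.551  -0.0039  0.203 ] jaw yaw 89.37628409515705 tilt vec [-0.0004 -0.0004 -1.    ] F [-0.3374 -0.494  -2.7662] w 0.06366020566368118
shift cm [ 1.5041 -0.0542 -0.0056] tool-y [-0.9999  0.0109  0.0004] tool-z [ 0.0109  0.9999 -0.0004] q [-0.2097  0.453   1.6404 -0.0006  1.0485 -1.7693]
```

Request:
{"api": "arm_command", "payload": {"plan": [[1.0,-0.05,0,0,0,0,5.5],[0,0,0,0,0,0,5.5],[0.8,0,0,0,0,0,5.5],[0,0,0,0,0,0,5.5],[0,0,0,0,0,0,5.5]]}}

```text
time: 18.0
position: [0.5517, -0.004, 0.1839]
tool_rot: [-0.497, 0.503, 0.497, 0.503]
ft_force: [-0.4, 0.6, -3.0]
grip_width: 0.0632
```

No contact yet: the foot is inside the bore. Continuing.

Request:
{"api": "arm_command", "payload": {"plan": [[0.4,0,0,0,0,0,5.5],[0,0,0,0,0,0,5.5],[0.4,0,0,0,0,0,5.5],[0,0,0,0,0,0,5.5]]}}

```text
time: 18.5
position: [0.5519, -0.0041, 0.1756]
tool_rot: [-0.498, 0.503, 0.497, 0.503]
ft_force: [0.4, 0.5, -2.1]
grip_width: 0.0633
```

Request:
{"api": "arm_command", "payload": {"plan": [[0.5,0,0,0,0,0,5.5],[0,0,0,0,0,0,5.5],[0.4,0,0,0,0,0,5.5],[0,0,0,0,0,0,5.5]]}}

```text
time: 19.0
position: [0.5523, -0.0042, 0.1662]
tool_rot: [-0.498, 0.503, 0.497, 0.503]
ft_force: [0.3, -0.4, -2.2]
grip_width: 0.0634
```

Request:
{"api": "arm_command", "payload": {"plan": [[0.3,0,0,0,0,0,5.5],[0,0,0,0,0,0,5.5],[0.2,0,0,0,0,0,5.5],[0,0,0,0,0,0,5.5]], "grip_force": 55}}

```text
time: 19.5
position: [0.5527, -0.0042, 0.164]
tool_rot: [-0.498, 0.502, 0.496, 0.503]
ft_force: [-1.9, 0.1, 5.7]
grip_width: 0.063
```

Request:
{"api": "arm_command", "payload": {"plan": [[0.4,0,0,0,0,0,5.5],[0.4,0,0,0,0,0,5.5]]}}

```text
time: 19.75
position: [0.5531, -0.0042, 0.1603]
tool_rot: [-0.499, 0.502, 0.496, 0.504]
ft_force: [-8.4, 1.7, 32.6]
grip_width: 0.0636
```

Request:
{"api": "arm_command", "payload": {"plan": [[0.15,0.1,0,0,0,0,5.5],[0.2,0.05,0,0,0,0,5.5]]}}

```text
time: 20.0
position: [0.5527, -0.0042, 0.1607]
tool_rot: [-0.5, 0.501, 0.494, 0.505]
ft_force: [-2.7, -0.8, 9.8]
grip_width: 0.0632
```

```bash
python3 -c "
from h import *
s=shot('wrist'); togo([.5515,-.0040,.160])
A=cv2.resize(s['im'][80:300,150:430],None,fx=2.8,fy=2.7,interpolation=cv2.INTER_CUBIC); cv2.imwrite('pics/w4.png',cv2.convertScaleAbs(A,alpha=1.5))
"
```

```text
t 20.05 pos [ 0.5527 -0.0042  0.1606] jaw yaw 89.39239636264402 tilt vec [ 0.01   -0.0025 -0.9999] F [-1.7157  0.6482  9.8859] w 0.06308854865128523
shift cm [0.0635 0.1194 0.0141] tool-y [-0.9999  0.0106 -0.01  ] tool-z [ 0.0106  0.9999 -0.0024] q [-0.2095  0.5098  1.6845 -0.0005  0.937  -1.7694]
```

View pics/w4.png

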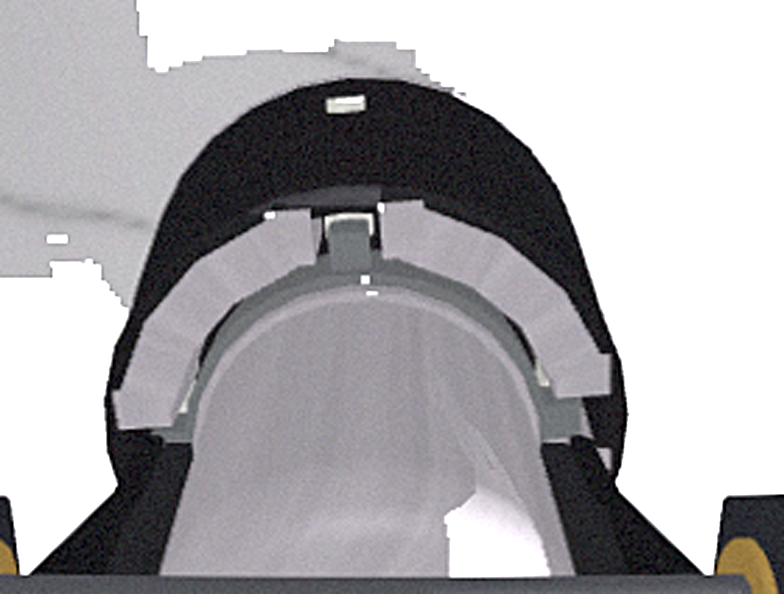

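The ribs sit in their slots: the front rib at (350,245), on its plunger. I'll push slightly harder for margin.

Request:
{"api": "arm_command", "payload": {"plan": [[0.25,0.05,0,0,0,0.005,5.5],[0.35,0.05,0,0,0,0,5.5]]}}

```text
time: 20.3
position: [0.553, -0.0041, 0.1604]
tool_rot: [-0.5, 0.501, 0.494, 0.504]
ft_force: [-7.3, 2.0, 25.9]
grip_width: 0.0631
```

```bash
python3 -c "
from h import *
s=[shot(n) for n in ('scene','top','scene','top')]; togo([.5515,-.0040,.160])
cv2.imwrite('pics/s5.png',s[2]['im'])
P=cloud(s[3])
for n,c in dict(jar=(.7325,-.191),jig=(.738,.171),tumb=(.342,.0023)).items():
  m=(P[...,2]>.05)&(P[...,2]<.125)&(np.hypot(P[...,0]-c[0],P[...,1]-c[1])<.06); q=P[m]
  print(n,len(q),cv2.minEnclosingCircle(q[:,:2].astype(np.float32)) if len(q) else '')
"
```

```text
t 20.50 pos [ 0.5529 -0.0041  0.1604] jaw yaw 89.39161434373099 tilt vec [ 0.0099 -0.0032 -0.9999] F [-6.075   0.5402 19.7003] w 0.06286544054371959
shift cm [0.0433 0.1422 0.0132] tool-y [-0.9999  0.0106 -0.0099] tool-z [ 0.0106  0.9999 -0.0031] q [-0.209   0.5104  1.684  -0.0013  0.9369 -1.7684]
jar 1456 ((0.7321183681488037, -0.1908499002456665), 0.042266543954610825)
jig 234 ((0.7385099530220032, 0.17127461731433868), 0.019073238596320152)
tumb 0
```

View pics/s5.png

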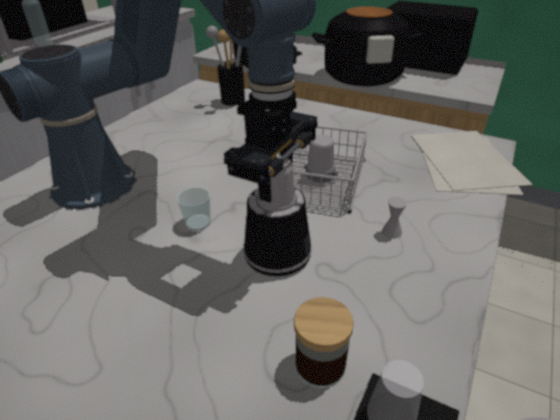

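The scene view shows the fresh cup seated in the grinder at (280,190), the used cup in the basket at (320,155), and the jar, jigger and tumbler standing as before. The push is about 20 N and steady at the stop.

```bash
python3 -c "
from rig import workorder,robot
print(workorder.hand_in()); o=robot.get_obs(); print(o['time'],o['position'],o['ft_force'],o['grip_width'])"
```

```text
the job is handed in; nothing more can be done
None
the job is handed in; nothing more can be done
```

The job is done and handed in at about 20.5 s. The used cup stands in the wire basket. The fresh cup was turned about 24°, slid into the collar with its ribs in the slots, and is still held pressed against the spring.

What the last checks showed:
- **Seating:** TCP height was 0.1604 m; I expected about 0.161 m with the switch fully down. The wrist picture shows the front rib in its slot on the plunger, and the two side ribs in theirs.
- **Push:** The upward force on the wrist was about 20 N with the cup's weight included, so the push on the switch is about 22 N, against 11.5 N at the stop. It eased from 25.9 N to 19.7 N in the 0.2 s before hand-in. An earlier press briefly read 32.6 N.
- **Bystanders:** The jar and jigger measured within 1 mm of where they started. The tumbler gave no depth reading from the top camera at the end (I think the arm was in the way), but the scene picture shows it standing in the same place.
- **Small misfits:** The held cup was tilted about 0.6°, its x was about 1.4 mm off my estimate of the grinder's axis, and there was a side force of about 6 N.
- **Not checked directly:** I could not read the run switch, so that the grinder is running is inferred from the height and the force. I got no reading after hand-in.

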